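# Put three mixed-up vessels back in their own spill trays

## Robot

A 7-joint arm with a two-finger parallel gripper is mounted at the origin on a cart in front of the work surface, level with it; the furniture and walls round the work are solid. World frame = base frame: x ahead of the robot, y to its left, z up, the work surface at z = 0. Lengths are in m, angles in rad, forces in N, time in s.
With the tool pointing down it reaches from about 0.4 to 0.875 m from the base axis. Payload 19.3 kg.
Tool frame: the origin (TCP) lies midway between the tips of the shut fingers; the grasp point (between the pads) lies 19 mm behind it (pinch_z is the distance from the TCP to the grasp point, in m); z points along the fingers, y is the line along which they close (so a half turn about z gives the same grasp; the last joint's range is limited). The gripper opens to 85 mm and grips with 20 to 120 N. Pads are 22 mm wide; open, the fingers measure 114 mm over their backs; the gripper's body (76 mm by 85 mm) begins 54 mm behind the grasp point. The pads swing forward as they close: fully open they stand 13 mm farther back than shut.
Start: joints at [1.269, 0.521, -0.036, 1.599, 0.021, 1.021, -0.113], TCP at [0.144, -0.608, 0.231] pointing down, gripper open.
Joint ranges: [-2.91, 2.91], [-0.3, 2.13], [-1.5, 1.42], [0.17, 2.43], [-1.26, 4.41], [0.16, 1.93], [-2.52, 2.52]. Speed limits (rad/s): [1.89, 1.89, 2.39, 2.39, 3.01, 3.01, 3.01].

## Interface

Orientations are given as a rotation vector (axis times angle).
In Python, from workcell import * gives the robot as it stands.
- The arm moves only by the tool send_rows, never from a script. Its argument "motion" is one flat list of numbers, 5 for each row, row after row: the closure, from 0 (fully open) to 1 (shut), then the shift along the tool's x, y, z in m, then the turn about the tool's z in degrees. A call has exactly 5 rows; each row shifts and turns the commanded pose from where the row before left it, along the tool's axes as they then stand; what a row does not reach is not made up. A row lasts 1/10 s, in which the tool goes at most 50 mm and 8.59 degrees, less where a joint would pass 70% of its speed; a pose out of reach is approached as far as the arm can. A call is refused whole if a number of a shift passes 0.05 or a number of a turn 8.59, either way. A call with a gripper value outside its range is refused whole. The fingers move at their own pace and stop on an object; "squeeze" is the grip in N (left out, the last holds). Time passes only in rows, so rows that do not move let the fingers close, or fill a call up. It gives the time, the measured TCP pose, the force, the opening and the grip force at its end, in the units of the state.
- state(): the state, without advancing time (a new reading comes with each control period).
- read_camera(name): name is "scene" or "top" or "wrist"; returns (picture, depth): 384x512x3 uint8, red, green, blue; 384x512 float32, m along the optical axis (not along the pixel's ray), 0 where there is no reading.
- camera_info(name): a dict with "vertical_fov" (degrees; the focal length in pixels is half the picture's height over the tangent of half this angle, whatever the lens; pixels are square), "cx", "cy" (the principal point, pixels), "dist_coeffs" ([k1, k2, p1, p2, k3] as OpenCV has them; the pictures are not rectified), "world_from_camera" (4x4, takes a point from camera to world coordinates); the wrist camera has in their place "hand_eye" (4x4, takes a point from camera to tool coordinates, whose origin is the TCP and whose axes are the flange's). Camera axes: x right, y down, z forward; pixel columns grow to the right and rows downward; lengths in m; the calibration is good to about 2 mm. A picture is of the moment at which its call begins: read the wrist's pose just before it. camera_info takes no time and is no camera call.
- sign_off(): hands the job in; it is judged then, once.
The state is a dict: "t": time; "qpos": joint angles; "qvel": joint speeds; "joint_torque": joint torques, N m; "tool_pos": TCP position; "ee_rot": TCP orientation; "force": force on the tool from outside, world axes, zero at the start; "torque": the same for the moment, N m; "gripper_width": finger opening in m; "grip_force": force on a finger pad.
Only numpy, scipy, OpenCV 4.12 (cv2) and the standard library are available. Lean on these libraries where they do the work, as an engineer would, in place of code of your own. Each camera call takes 0.05 s, during which the arm holds its last target. There are 200 camera calls.

## Task

Each vessel must stand in the spill tray of its own size: the big amber bottle in the middle of the largest round tray, the glass beaker in the middle of the medium one and the small dropper bottle in the middle of the smallest. At the moment they stand in one another's trays, so rearrange them one at a time, parking one on the empty square mat (or any free spot) on the way. Keep every vessel upright throughout, and leave the timer and the petri dish where they are.

Things in the scene. Friction and masses are not known exactly. Their poses are not given: they have to be found in the camera images.
- amber_bottle: Upright closed amber glass bottle with a blue screw cap, 138 mm high, about 0.25 kg. Round body 70 mm in diameter up to about 95 mm, then a shoulder; the cap is 53 mm in diameter and spans 112 to 138 mm above the underside: grasp it firmly by the cap, 30 N or so, lest it swing. It is the only bottle like it standing in a tray. Origin: centre of its underside; z up.
- beaker: Upright empty open glass beaker, clear, 70 mm high, about 52 mm in diameter (up to 56 mm along its own y, at the spout), thin walls, 55 g; grasp the outside of the body across its diameter. Origin: centre of its underside; z up.
- dropper: Upright small white plastic dropper bottle with a pointed dark cap, 98 mm high, 42 g. Round body 29 mm in diameter up to 72 mm, narrower nozzle and cap (20 mm) above; grasp the body. Origin: centre of its underside; z up.
- tray_large: Largest of three fixed round aluminium spill trays: 108 mm outside diameter, 102 mm inside. Origin: centre of its underside, on the table; its floor is 3 mm and its rim 8 mm above the table. For the amber bottle.
- tray_medium: Medium round aluminium spill tray, fixed: 90 mm outside diameter, 84 mm inside; origin at the centre of its underside, floor 3 mm and rim 8 mm above the table. For the beaker.
- tray_small: Smallest round aluminium spill tray, fixed: 72 mm outside diameter, 66 mm inside; origin at the centre of its underside, floor 3 mm and rim 8 mm above the table. For the dropper bottle.
- spare_mat: Empty square black rubber mat, 100 x 100 x 3 mm, fixed flat on the table: a free spot for parking. Origin: centre of its underside. (Trays and mat stand in four spots, one at the left in front of a fixed drawer unit with a case on it, 0.3 m high: carry things straight across in front of it.)
- timer: White bench timer with buttons, 64 x 64 x 19 mm, loose on the table, a bystander. Origin: centre of its underside.
- petri_dish: Flat covered round petri dish, 62 mm in diameter, 14 mm high, loose near the front edge of the table, a bystander. Origin: centre of its underside.

How it is judged:
At the end, for the whole second after the job is handed in: The amber bottle stands in the largest tray, the beaker in the medium tray and the dropper bottle in the smallest, each upright on the tray's floor with its axis within 15 mm of the tray's centre, released and at rest (horizontal distance between amber_bottle and tray_large below 0.015 m and angle between each of amber_bottle, beaker, dropper's own z axis and vertical below 0.1 rad and z of amber_bottle in the frame of tray_large between 0 and 0.007 m and linear speed of each of amber_bottle, beaker, dropper below 0.02 m/s and contact force between each of amber_bottle, beaker, dropper and the fingers below 0.05 N and horizontal distance between beaker and tray_medium below 0.015 m and z of beaker in the frame of tray_medium between 0 and 0.007 m and horizontal distance between dropper and tray_small below 0.015 m and z of dropper in the frame of tray_small between 0 and 0.007 m); the robot touches nothing.
It fails at once if a vessel is tipped by more than about 35 degrees (angle between any of amber_bottle, beaker, dropper's own z axis and vertical above 0.6 rad).
It fails at once if the timer or the petri dish is moved by more than 20 mm (distance of any of timer, petri_dish from where it was at the start of the episode above 0.02 m).
It also fails if it takes over 115 s, if anything falls off the work surface, if the arm or the gripper's body presses on something with over 40 N, if the wrist force passes 120 N, or if a joint passes its speed limit or range.

## Working session

There is one attempt and no reset: what is moved stays moved. The work goes in short steps, Python scripts to look and compute and a tool call to move; the robot and the scene stay as the last step left them, time stands still between calls to the robot, and variables do not carry over. Pictures are saved under pics/ and viewed, at most 14 in all, crops included, and the job is handed in when it is done.

Besides the shell and the picture viewer there is one more tool, called as name(argument=value, ...) on one line, values as JSON. send_rows: Moves the arm, as the interface text tells. Its arguments: {"type":"object","properties":{"motion":{"type":"array"},"squeeze":{"type":"number"}},"required":["motion"]}

```bash
mkdir -p pics; ls; cat > h.py <<'E'
from workcell import *
import numpy as np, cv2
from scipy.spatial.transform import Rotation as R
def K(i):
    f=192/np.tan(np.radians(i["vertical_fov"])/2)
    return np.array([[f,0,i["cx"]],[0,f,i["cy"]],[0,0,1.]]),np.array(i["dist_coeffs"],float)
def wfc(name,s=None):
    i=camera_info(name)
    if "world_from_camera" in i: return i,np.array(i["world_from_camera"])
    T=np.eye(4);T[:3,:3]=R.from_rotvec(s["ee_rot"]).as_matrix();T[:3,3]=s["tool_pos"]
    return i,T@np.array(i["hand_eye"])
def cast(px,z,i,T):
    k,d=K(i);p=cv2.undistortPoints(np.array(px,float).reshape(-1,1,2),k,d).reshape(-1,2)
    r=np.c_[p,np.ones(len(p))]@T[:3,:3].T
    return T[:3,3]+r*((z-T[2,3])/r[:,2])[:,None]
def cloud(depth,i,T):
    v,u=np.mgrid[0:384,0:512];k,d=K(i)
    p=cv2.undistortPoints(np.c_[u.ravel(),v.ravel()].astype(float).reshape(-1,1,2),k,d).reshape(-1,2)
    c=np.c_[p,np.ones(len(p))]*depth.reshape(-1,1)
    return (c@T[:3,:3].T+T[:3,3]).reshape(384,512,3)
def save(n,im,s=1.5): cv2.imwrite("pics/"+n,cv2.resize(im[:,:,::-1],None,fx=s,fy=s))
E
python3 - <<'E'
from h import *
s=state();print(s)
for n in("scene","top"):
    im,d=read_camera(n);save(n+"0.png",im);np.savez(n+"0.npz",im=im,d=d)
    i=camera_info(n);print(n,i)
E
```

```text
pics
{'t': 0.0, 'qpos': array([ 1.26881092,  0.52202336, -0.03631362,  1.59996502,  0.02117699,
        1.02109017, -0.11279316]), 'qvel': array([-1.16143014e-04,  9.91005627e-05,  4.64476308e-04, -1.10294411e-03,
        2.34201879e-04, -7.51332127e-04,  5.56734849e-04]), 'joint_torque': array([ 1.49383754e-04, -9.27131367e+01,  1.97991706e+00, -3.69933307e+01,
        1.78651797e-02,  8.23347014e-03,  5.99324903e-05]), 'tool_pos': array([ 0.14346413, -0.6079876 ,  0.23073544]), 'ee_rot': array([-3.11944592e+00, -3.63104201e-01,  3.00399798e-04]), 'force': array([-0.55836401,  0.61393349,  0.41918702]), 'torque': array([-0.00174632,  0.01735395,  0.00815358]), 'grip_force': 0.0, 'gripper_width': 0.08519453495382748}
scene {'vertical_fov': 56.34307436447587, 'cx': 255.5805374810611, 'cy': 184.23968637056302, 'dist_coeffs': array([-0.03226971,  0.        ,  0.        ,  0.        ,  0.        ]), 'world_from_camera': array([[-0.81611699, -0.32755098,  0.4760918 ,  0.01948819],
       [-0.57773814,  0.48114293, -0.65933308,  0.52562548],
       [-0.01310301, -0.81314933, -0.58190762,  0.67051945],
       [ 0.        ,  0.        ,  0.        ,  1.        ]])}
top {'vertical_fov': 55.2145896154071, 'cx': 255.8686092143627, 'cy': 190.70625849675568, 'dist_coeffs': array([-0.04896053,  0.        ,  0.        ,  0.        ,  0.        ]), 'world_from_camera': array([[ 0.02411709, -0.99350624,  0.11119229,  0.38947243],
       [-0.99962502, -0.02540828, -0.01020966, -0.15667057],
       [ 0.01296857, -0.11090437, -0.99374647,  1.08496027],
       [ 0.        ,  0.        ,  0.        ,  1.        ]])}
```

View pics/scene0.png

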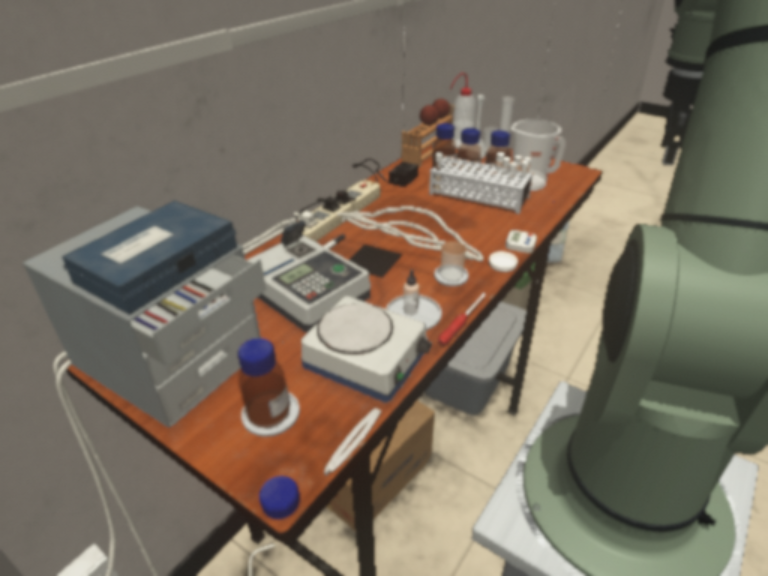

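View pics/top0.png

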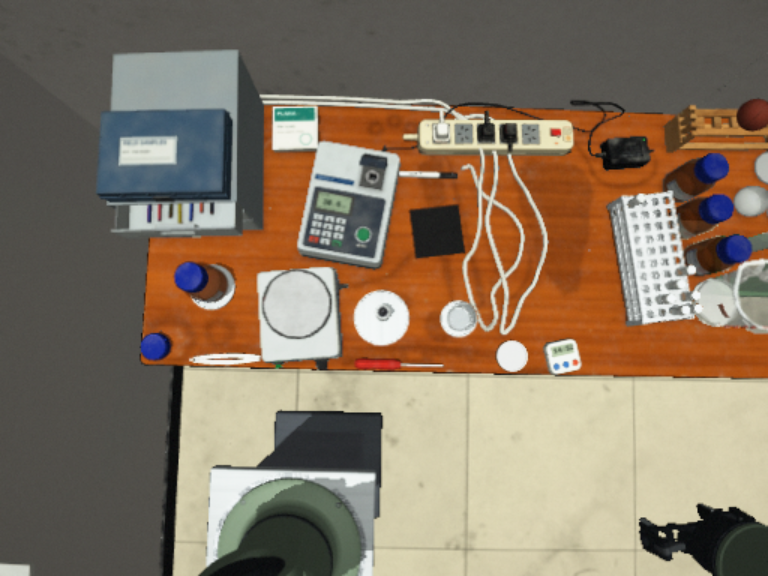

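Top view (pixels of the 1.5x picture): the amber bottle stands in the left tray (207,288), the dropper in the widest tray (381,317), the beaker in a small one (460,318). The mat is at (437,231), petri dish (512,356) and timer (563,356). Measuring now.

```bash
python3 - <<'E'
from h import *
z=np.load("top0.npz");im,d=z["im"],z["d"];i,T=wfc("top")
P=cloud(d,i,T)
print("top table z check",P[200,230],P[230,120])
g=im.astype(int);bright=((g.min(2)>120)&(g.max(2)-g.min(2)<45)).astype(np.uint8)
for n,c,zz in(("amberT",(145,192),.008),("dropT",(254,211),.008),("beakT",(306,212),.008),("petri",(341,237),.014),("timer",(375,238),.019)):
    m=np.zeros_like(bright);cv2.circle(m,c,26,1,-1)
    m=bright*m;nn,l,st,ce=cv2.connectedComponentsWithStats(m)
    k=1+np.argmax(st[1:,4]);cn=max(cv2.findContours((l==k).astype(np.uint8),0,1)[0],key=cv2.contourArea)
    h=cv2.convexHull(cn)[:,0];w=cast(h,zz,i,T)[:,:2]
    A=np.c_[2*w,np.ones(len(w))];x=np.linalg.lstsq(A,(w**2).sum(1),rcond=None)[0]
    r=np.sqrt(x[2]+x[:2]@x[:2]);res=np.abs(np.hypot(*(w-x[:2]).T)-r)
    print(n,x[:2].round(4),"D",(2*r).round(4),"res",res.max().round(4),st[k])
dark=((g.max(2)<60)).astype(np.uint8);m=np.zeros_like(dark);m[130:178,268:315]=1
q=np.argwhere(dark*m)[:,::-1];print("mat",cast(q.mean(0),.003,i,T),len(q),cv2.minAreaRect(cast(q,.003,i,T)[:,:2].astype(np.float32)))
blue=((g[...,2]>g[...,0]+50)&(g[...,2]>80)).astype(np.uint8);m=np.zeros_like(blue);m[165:205,110:150]=1
q=np.argwhere(blue*m)[:,::-1];top=P[q[:,1],q[:,0]];print("cap",np.median(top,0),top.max(0),top.min(0))
t=top[top[:,2]>.134];print(t.mean(0),len(t),cv2.minEnclosingCircle(t[:,:2].astype(np.float32)))
for n,b,zr in(("dropper",(195,225,240,270),(.03,.11)),("beaker",(195,228,288,325),(.03,.09)),("balance",(175,245,168,235),(.02,.2)),("screw",(235,250,235,298),(.003,.05)),("keypad",(92,180,196,270),(.02,.2)),("rack",(120,220,400,470),(.02,.2)),("drawer",(30,160,60,180),(.02,.5)),("cap2",(220,243,90,115),(.02,.2))):
    c=P[b[0]:b[1],b[2]:b[3]].reshape(-1,3);c=c[(c[:,2]>zr[0])&(c[:,2]<zr[1])]
    if len(c):print(n,len(c),c.min(0).round(3),c.max(0).round(3),np.median(c,0).round(3))
E
```

```text
top table z check [ 4.81239620e-01 -9.18215782e-02 -3.89889744e-04] [ 0.38417407  0.23087604 -0.00373534]
amberT [0.5006 0.1717] D 0.0881 res 0.0009 [128 176  29  30 197]
dropT [ 0.4492 -0.1636] D 0.107 res 0.0005 [ 236  193   37   37 1033]
beakT [ 0.4662 -0.3337] D 0.1133 res 0.0069 [293 187  39  38 608]
petri [ 0.3697 -0.4197] D 0.1318 res 0.0197 [318 249  46  15 447]
timer [ 0.3574 -0.5174] D 0.117 res 0.0105 [352 226  46  39 834]
mat [[ 0.62443409 -0.27070073  0.003     ]] 1021 ((0.6248713135719299, -0.270992249250412), (0.0972793772816658, 0.0972423255443573), 8.032320976257324)
cap [0.5039224  0.17343453 0.13896802] [0.52824815 0.19679449 1.08496027] [ 0.38947243 -0.15667057  0.13393413]
[0.50355813 0.17214666 0.14227795] 274 ((0.45326459407806396, 0.018860459327697754), 0.18686343729496002)
dropper 91 [ 0.442 -0.177  0.034] [ 0.47  -0.152  0.1  ] [ 0.455 -0.164  0.068]
beaker 179 [ 0.425 -0.365  0.031] [ 0.497 -0.29   0.075] [ 0.454 -0.332  0.052]
balance 3301 [ 0.35  -0.103  0.02 ] [0.553 0.068 0.079] [ 0.446 -0.013  0.07 ]
screw 250 [ 0.347 -0.283  0.003] [ 0.379 -0.114  0.025] [ 0.359 -0.166  0.016]
keypad 4444 [ 0.532 -0.192  0.02 ] [0.804 0.02  0.129] [ 0.657 -0.095  0.066]
rack 4382 [ 0.444 -0.801  0.02 ] [ 0.74  -0.617  0.127] [ 0.589 -0.698  0.069]
drawer 13801 [0.564 0.043 0.02 ] [0.905 0.445 0.275] [0.713 0.166 0.222]
cap2 247 [0.354 0.248 0.02 ] [0.406 0.298 0.029] [0.381 0.274 0.023]
```

send_rows(motion=[0,0,0,0,8,0,0,0,0,5.3,0.3,0.03,-0.03,0,0,0.3,0.03,-0.04,0,0,0.3,0.03,-0.04,0,0], squeeze=20)

```text
t: 0.6
tool_pos: [0.2342, -0.4967, 0.2308]
ee_rot: [-3.141, 0.002, 0.0]
force: [1.8, -0.4, -0.1]
gripper_width: 0.0602
grip_force: 0.0
```

send_rows(motion=[0.3,0.03,-0.04,0,0,0.3,0.03,-0.04,0,0,0.3,0.03,-0.04,0,0,0.3,0.03,-0.04,0,0,0.3,0,0,0,0])

```text
t: 1.1
tool_pos: [0.3575, -0.3332, 0.2313]
ee_rot: [-3.14, -0.012, -0.002]
force: [-0.8, -2.2, -0.7]
gripper_width: 0.0599
grip_force: 0.0
```

send_rows(motion=[0.3,0.03,-0.02,0,0,0.3,0.03,-0.02,0,0,0.3,0.02,-0.03,0,0,0.3,0,0,0,0,0.3,0,0,0,0])

```text
t: 1.6
tool_pos: [0.4337, -0.268, 0.231]
ee_rot: [-3.141, -0.002, 0.001]
force: [-0.0, -0.8, -1.0]
gripper_width: 0.0595
grip_force: 0.0
```

```bash
python3 - <<'E'
from h import *
s=state();im,d=read_camera("wrist");i,T=wfc("wrist",s);print(s["tool_pos"],s["qpos"].round(2),T.round(3))
save("w1.png",im);np.savez("w1.npz",im=im,d=d,T=T)
E
```

```text
[ 0.43367069 -0.26800678  0.23104089] [ 0.53  0.34 -0.12  1.9   0.05  0.91 -1.18] [[ 0.002 -0.949 -0.316  0.514]
 [-1.    -0.002 -0.001 -0.267]
 [ 0.     0.316 -0.949  0.374]
 [ 0.     0.     0.     1.   ]]
```

View pics/w1.png

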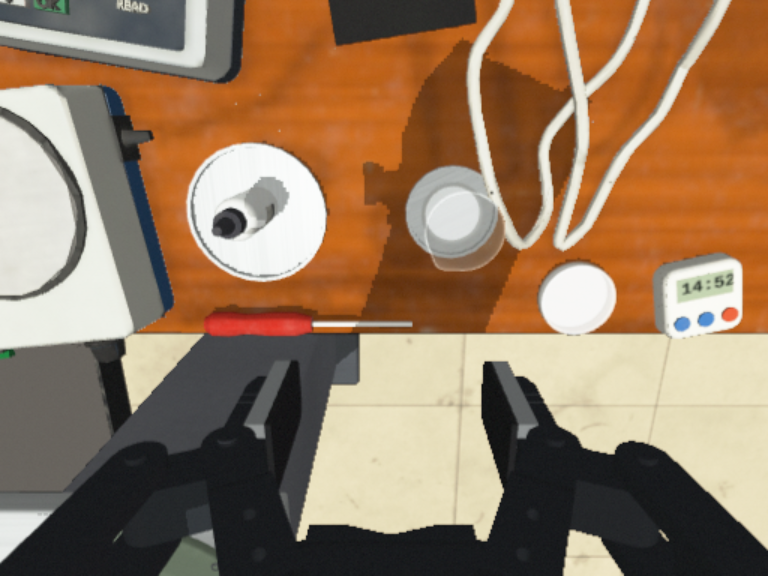

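```bash
python3 - <<'E'
from h import *
z=np.load("w1.npz");im,d,T=z["im"],z["d"],z["T"];i=camera_info("wrist");P=cloud(d,i,T)
hsv=cv2.cvtColor(im,cv2.COLOR_RGB2HSV)
def fit(w):
    A=np.c_[2*w,np.ones(len(w))];x=np.linalg.lstsq(A,(w**2).sum(1),rcond=None)[0];r=np.sqrt(x[2]+x[:2]@x[:2])
    return x[:2],r,np.abs(np.hypot(*(w-x[:2]).T)-r)
for n,c,a,rr in(("large",(171,141),None,60),("small",(302,141),(95,265),45)):
    k=(hsv[...,1]<110).astype(np.uint8)
    pts=[]
    for t in np.radians(np.arange(0,360,3)):
        if a and not(a[0]<=np.degrees(t)<=a[1] or 270<np.degrees(t)<300):continue
        r=np.arange(rr,20,-.5);u=np.rint(c[0]+r*np.cos(t)).astype(int);v=np.rint(c[1]+r*np.sin(t)).astype(int)
        h=np.flatnonzero(k[v,u])
        if len(h) and h[0]>0:pts.append((u[h[0]],v[h[0]]))
    w=cast(pts,.008,i,T)[:,:2]
    for _ in range(4):
        x,r,e=fit(w);w=w[e<max(.0015,np.median(e)*2.5)]
    print(n,x.round(4),"D",round(2*r,4),len(w),e.max().round(4))
c=P[90:175,125:210].reshape(-1,3);c=c[(c[:,2]>.02)&(c[:,2]<.105)]
for lo,hi in((.02,.04),(.04,.07),(.08,.09),(.09,.105)):
    q=c[(c[:,2]>lo)&(c[:,2]<hi)]
    if len(q):print("drop",lo,len(q),q.min(0).round(4),q.max(0).round(4),q.mean(0).round(4))
c=P[100:195,260:345].reshape(-1,3);c=c[(c[:,2]>.015)&(c[:,2]<.09)]
for lo,hi in((.015,.04),(.04,.065),(.065,.08)):
    q=c[(c[:,2]>lo)&(c[:,2]<hi)]
    if len(q):print("beak",lo,len(q),q.min(0).round(4),q.max(0).round(4),q.mean(0).round(4))
# beaker base circle (bright disc inside)
m=np.zeros((384,512),np.uint8);m[118:165,278:325]=1
m&=((im.min(2)>170)).astype(np.uint8);nn,l,st,ce=cv2.connectedComponentsWithStats(m);k=1+np.argmax(st[1:,4])
print("base disc",st[k],cast(ce[k],.004,i,T).round(4), cast([(304,180)],.073,i,T).round(4))
cc=im[90:200,250:360];cv2.imwrite("pics/b1.png",cv2.resize(cc[:,:,::-1],None,fx=5,fy=5,interpolation=cv2.INTER_CUBIC))
E
```

```text
large [ 0.4474 -0.1632] D 0.108 120 0.0012
small [ 0.4492 -0.3147] D 0.0718 45 0.0007
drop 0.02 139 [ 0.4439 -0.1804  0.0201] [ 0.4687 -0.1608  0.04  ] [ 0.4604 -0.1755  0.0305]
drop 0.04 480 [ 0.4403 -0.1803  0.04  ] [ 0.4689 -0.1526  0.07  ] [ 0.4585 -0.1726  0.061 ]
drop 0.08 212 [ 0.4455 -0.1748  0.08  ] [ 0.4633 -0.1569  0.0899] [ 0.4559 -0.1678  0.0838]
drop 0.09 110 [ 0.4504 -0.17    0.09  ] [ 0.4588 -0.1627  0.1027] [ 0.4552 -0.1669  0.0974]
beak 0.015 473 [ 0.4242 -0.3603  0.0151] [ 0.4729 -0.2908  0.04  ] [ 0.4435 -0.3198  0.0282]
beak 0.04 999 [ 0.4243 -0.3584  0.0401] [ 0.4984 -0.2907  0.065 ] [ 0.4555 -0.3278  0.0522]
beak 0.065 578 [ 0.4219 -0.3416  0.065 ] [ 0.4739 -0.2896  0.0756] [ 0.4421 -0.3185  0.0711]
base disc [ 278  118   47   47 1545] [[ 0.4522 -0.3146  0.004 ]] [[ 0.4223 -0.3113  0.073 ]]
```

View pics/b1.png

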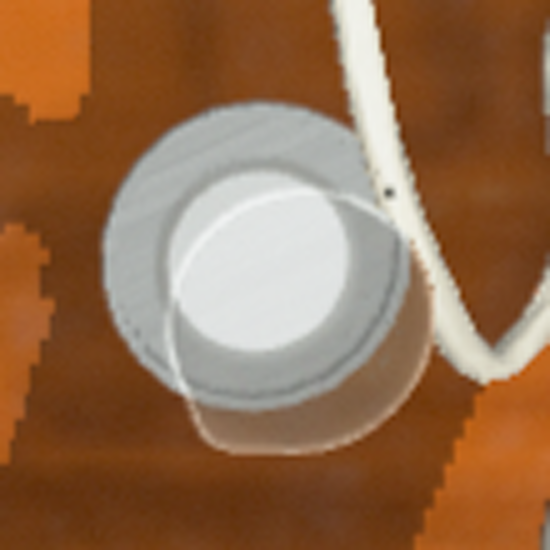

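Beaker base disc centre at (258,262), rim centre ≈(300,322), spout lower-left, cable touching the tray's upper right. Going for the dropper first (closing along world y).

send_rows(motion=[0.45,0.011,-0.04,0,0,0.45,0.01,-0.04,0,0,0.45,0,-0.0225,0,0,0.45,0,0,0.04,0,0.45,0,0,0.03,0])

```text
t: 2.15
tool_pos: [0.4543, -0.1665, 0.1604]
ee_rot: [3.141, -0.001, 0.001]
force: [-0.4, -0.4, -0.4]
gripper_width: 0.0469
grip_force: 0.0
```

```bash
python3 - <<'E'
from h import *
z=np.load("w1.npz");im,d,T=z["im"],z["d"],z["T"];i=camera_info("wrist");P=cloud(d,i,T)
print("beaker base",cast([(301.6,142.4)],.004,i,T).round(4),"rim",cast([(310,154.5)],.073,i,T).round(4))
for u,v in((326,105),(329,125),(333,145),(348,163),(320,60)):print(P[v,u].round(3))
print(state()["tool_pos"])
E
```

```text
beaker base [[ 0.4476 -0.3163  0.004 ]] rim [[ 0.4482 -0.3159  0.073 ]]
[ 0.494 -0.332  0.054]
[ 0.474 -0.336  0.055]
[ 0.457 -0.338  0.07 ]
[ 0.431 -0.364  0.036]
[ 0.538 -0.333  0.   ]
[ 0.4542541  -0.16648333  0.16044153]
```

send_rows(motion=[0.45,0,0,0.04,0,0.45,0,0,0.04,0,0.45,0,0,0.03,0,0.45,0,0,0.013,0,0.45,0,0,0,0])

```text
t: 2.65
tool_pos: [0.4538, -0.1664, 0.0373]
ee_rot: [-3.141, 0.002, 0.004]
force: [0.3, -0.4, 0.7]
gripper_width: 0.0469
grip_force: 0.0
```

send_rows(motion=[0.8,0,0,0,0,0.8,0,0,0,0,0.8,0,0,0,0,0.8,0,0,0,0,0.8,0,0,0,0], squeeze=20)

```text
t: 3.15
tool_pos: [0.4554, -0.1662, 0.0394]
ee_rot: [3.141, -0.001, 0.003]
force: [-0.9, -0.2, 11.9]
gripper_width: 0.0283
grip_force: 22.9
```

send_rows(motion=[0.8,0,0,-0.02,0,0.8,0,0,-0.03,0,0.8,0,0,-0.04,0,0.8,0.01,0,-0.02,0,0.8,0.03,0.015,0,0])

```text
t: 3.65
tool_pos: [0.4952, -0.1805, 0.1522]
ee_rot: [3.14, 0.001, 0.006]
force: [0.9, -0.3, -1.0]
gripper_width: 0.0288
grip_force: 21.8
```

send_rows(motion=[0.8,0.03,0.02,0,0,0.8,0.035,0.025,0,0,0.8,0.035,0.025,0,0,0.8,0.02,0.015,0,0,0.8,0.01,0.005,0,0])

```text
t: 4.15
tool_pos: [0.6258, -0.2728, 0.1484]
ee_rot: [3.141, -0.003, 0.001]
force: [-0.5, 1.4, -0.7]
gripper_width: 0.0287
grip_force: 21.8
```

send_rows(motion=[0.8,0,0,0.02,0,0.8,0,0,0.03,0,0.8,0,0,0.03,0,0.8,0,0,0.02,0,0.8,0,0,0,0])

```text
t: 4.65
tool_pos: [0.6232, -0.2703, 0.0461]
ee_rot: [-3.14, 0.0, 0.006]
force: [0.5, 0.2, -0.5]
gripper_width: 0.0286
grip_force: 21.8
```

send_rows(motion=[0.8,0,0,0.002,0,0.8,0,0,0.002,0,0.8,0,0,0.002,0,0.8,0,0,0.0,0,0.8,0,0,0,0])

```text
t: 5.15
tool_pos: [0.6248, -0.271, 0.0427]
ee_rot: [3.141, -0.001, 0.001]
force: [0.6, 0.1, -0.7]
gripper_width: 0.0289
grip_force: 21.8
```

send_rows(motion=[0.8,0,0,0.002,0,0.8,0,0,0.0015,0,0.8,0,0,0,0,0.8,0,0,0.0,0,0.8,0,0,0,0])

```text
t: 5.65
tool_pos: [0.6249, -0.2709, 0.0394]
ee_rot: [3.142, -0.001, 0.001]
force: [-2.9, 2.0, 9.5]
gripper_width: 0.0287
grip_force: 22.7
```

send_rows(motion=[0.6,0,0,0,0,0.5,0,0,0,0,0.4,0,0,0,0,0.4,0,0,0,0,0.4,0,0,-0.02,0])

```text
t: 6.15
tool_pos: [0.6233, -0.2704, 0.0566]
ee_rot: [-3.14, 0.0, 0.006]
force: [0.5, -1.1, -1.0]
gripper_width: 0.0514
grip_force: 0.0
```

send_rows(motion=[0.3,0,0,-0.04,0,0.3,0,0,-0.05,0,0.3,0,0,-0.05,0,0.3,-0.01,0,-0.04,0,0.3,-0.04,-0.03,0,0])

```text
t: 6.65
tool_pos: [0.5785, -0.2441, 0.2441]
ee_rot: [3.137, -0.005, 0.015]
force: [1.4, -0.1, -1.1]
gripper_width: 0.0599
grip_force: 0.0
```

```bash
python3 - <<'E'
from h import *
s=state();print(s["tool_pos"])
im,d=read_camera("wrist");i,T=wfc("wrist",s);P=cloud(d,i,T);c=P.reshape(-1,3)
c=c[(c[:,2]>.03)&(c[:,2]<.11)&(np.hypot(c[:,0]-.625,c[:,1]+.271)<.05)]
print(len(c),c.max(0),c.min(0));t=c[c[:,2]>.085];print(len(t),t.mean(0) if len(t) else 0)
save("w2.png",im,1)
E
```

```text
[ 0.57845904 -0.24409617  0.24413703]
716 [ 0.63856687 -0.25596096  0.10232944] [ 0.6100009  -0.28470456  0.03006067]
110 [ 0.62517527 -0.26953698  0.0952146 ]
```

View pics/w2.png

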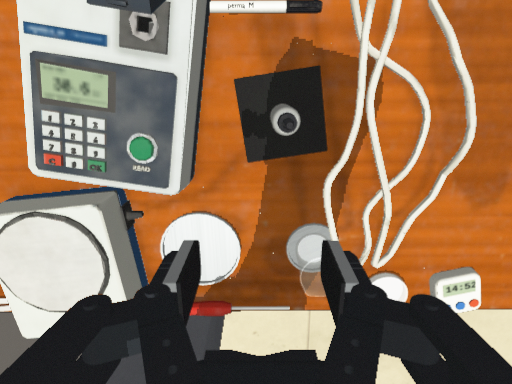

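Dropper stands on the mat (286,120). Check the drawer's front before going to the amber bottle.

```bash
python3 - <<'E'
from h import *
for n in("top","scene"):
    z=np.load(n+"0.npz");i,T=wfc(n);P=cloud(z["d"],i,T).reshape(-1,3)
    for lo in np.arange(.02,.34,.04):
        q=P[(P[:,2]>lo)&(P[:,2]<lo+.04)&(P[:,1]>.05)&(P[:,1]<.45)&(P[:,0]>.545)&(P[:,0]<1)]
        if len(q)>30:print(n,round(lo,2),len(q),np.percentile(q,1,axis=0).round(3),np.percentile(q,99,axis=0).round(3))
z=np.load("scene0.npz");im=z["im"].astype(int);i,T=wfc("scene");P=cloud(z["d"],i,T)
m=(im[...,2]>im[...,0]+40)&(P[...,2]>.11)&(P[...,2]<.15)&(P[...,0]<.55)
q=P[m];print("cap",len(q),q.min(0),q.max(0))
z=np.load("top0.npz");im=z["im"].astype(int);i,T=wfc("top");P=cloud(z["d"],i,T)
m=((im[...,2]>im[...,0]+40)&(P[...,2]>.13)&(P[...,2]<.15)&(P[...,0]<.55)&(P[...,1]>.1))
u=np.argwhere(m)[:,::-1];h=cv2.minEnclosingCircle(u.astype(np.float32));print(h,cast([h[0]],.141,i,T));q=P[m];print(q.min(0),q.max(0))
E
```

```text
top 0.02 550 [0.617 0.052 0.02 ] [0.904 0.448 0.06 ]
top 0.06 572 [0.618 0.053 0.06 ] [0.904 0.447 0.099]
top 0.1 664 [0.618 0.054 0.101] [0.903 0.447 0.14 ]
top 0.14 2243 [0.565 0.059 0.141] [0.903 0.441 0.179]
top 0.18 3007 [0.565 0.059 0.181] [0.903 0.439 0.22 ]
top 0.22 4808 [0.61  0.064 0.22 ] [0.903 0.435 0.259]
top 0.26 6415 [0.615 0.065 0.261] [0.903 0.434 0.299]
top 0.3 943 [0.899 0.054 0.3  ] [0.904 0.438 0.324]
scene 0.02 1996 [0.605 0.083 0.02 ] [0.903 0.392 0.06 ]
scene 0.06 2049 [0.606 0.081 0.06 ] [0.903 0.376 0.1  ]
scene 0.1 1609 [0.606 0.086 0.1  ] [0.904 0.36  0.14 ]
scene 0.14 2859 [0.564 0.085 0.141] [0.903 0.34  0.18 ]
scene 0.18 2916 [0.564 0.059 0.18 ] [0.903 0.324 0.22 ]
scene 0.22 4556 [0.608 0.059 0.22 ] [0.904 0.305 0.26 ]
scene 0.26 4941 [0.612 0.061 0.261] [0.904 0.288 0.299]
scene 0.3 1548 [0.896 0.053 0.3  ] [0.904 0.279 0.34 ]
cap 280 [0.47764733 0.15392383 0.13474251] [0.52540417 0.19980498 0.14174367]
((126.18085479736328, 184.39361572265625), 9.917656898498535) [[0.50297166 0.17066249 0.141     ]]
[0.48039544 0.14715622 0.13114099] [0.52824815 0.19679449 0.14464839]
```

send_rows(motion=[0.1,-0.04,0,0,0,0.1,-0.04,0,0,0,0.1,-0.04,0,0,0,0.1,0,0,0,-8.5,0.1,0,0,0,-8.5])

```text
t: 7.2
tool_pos: [0.4538, -0.241, 0.2392]
ee_rot: [3.105, 0.472, 0.0]
force: [0.0, -0.3, -0.4]
gripper_width: 0.0769
grip_force: 0.0
```

send_rows(motion=[0.1,0,0,0,-8.5,0.1,0,0,0,-8.5,0.1,0,0,0,-8.5,0.1,0,0,0,-8.5,0.1,0,0,0,-8.5])

```text
t: 7.7
tool_pos: [0.4545, -0.2408, 0.2387]
ee_rot: [-2.723, -1.567, 0.0]
force: [-0.1, -0.9, 0.3]
gripper_width: 0.0768
grip_force: 0.0
```

send_rows(motion=[0.1,0,0,0,-8.5,0.1,0,0,0,-8.5,0.1,0,0,0,-8.5,0.1,0,0,0,-8.5,0.1,0,0,0,-8.5])

```text
t: 8.2
tool_pos: [0.4545, -0.2408, 0.2387]
ee_rot: [-1.97, -2.447, 0.0]
force: [-0.2, 0.2, 0.4]
gripper_width: 0.0772
grip_force: 0.0
```

send_rows(motion=[0.1,0,0,0,-8.5,0.1,0,0,0,-8.5,0.1,0,0,0,-8.5,0.1,0,0,0,-8.5,0.1,0,0,0,-8.5])

```text
t: 8.7
tool_pos: [0.4545, -0.2409, 0.2387]
ee_rot: [-0.949, -2.995, 0.0]
force: [1.3, -0.2, -0.9]
gripper_width: 0.077
grip_force: 0.0
```

send_rows(motion=[0.1,0,0,0,-8.5,0.1,0,0,0,-8.5,0.1,0,0,0,-8.5,0.1,0,0,0,-1.0,0.1,0,0,0,0])

```text
t: 9.2
tool_pos: [0.4545, -0.2409, 0.2387]
ee_rot: [-0.253, -3.131, -0.0]
force: [-0.2, -0.5, 0.3]
gripper_width: 0.0768
grip_force: 0.0
```

send_rows(motion=[0.1,0,0,0,-8.5,0.1,0,0,0,-0.7,0.1,0,0.04,0,0,0.1,0,0.045,0,0,0.1,0,0.045,0,0])

```text
t: 9.7
tool_pos: [0.454, -0.1096, 0.2388]
ee_rot: [0.007, 3.141, 0.0]
force: [1.2, 0.5, -0.6]
gripper_width: 0.077
grip_force: 0.0
```

send_rows(motion=[0.1,0,0.045,0,0,0.1,0,0.045,0,0,0.1,0,0.045,0,0,0.1,0,0.045,0,0,0.1,0,0.045,0,0])

```text
t: 10.2
tool_pos: [0.4533, 0.1158, 0.239]
ee_rot: [0.006, 3.141, -0.0]
force: [1.6, -0.5, 0.2]
gripper_width: 0.0769
grip_force: 0.0
```

send_rows(motion=[0.1,-0.01,0.03,0,0,0.1,-0.015,0.02,0,0,0.1,0,0,0,0,0.1,0,0,0,0,0.1,0,0,0,0])

```text
t: 10.7
tool_pos: [0.4781, 0.1635, 0.2387]
ee_rot: [-0.0, -3.141, 0.001]
force: [0.8, -0.2, -0.2]
gripper_width: 0.0764
grip_force: 0.0
```

```bash
python3 - <<'E'
from h import *
s=state();print(s["tool_pos"],s["qpos"].round(2),R.from_rotvec(s["ee_rot"]).as_matrix().round(3))
im,d=read_camera("wrist");i,T=wfc("wrist",s);P=cloud(d,i,T);save("w3.png",im,1)
g=im.astype(int);m=(g[...,2]>g[...,0]+40)&(np.hypot(P[...,0]-.502,P[...,1]-.171)<.05)&(P[...,2]>.132)&(P[...,2]<.15)
u=np.argwhere(m)[:,::-1];q=P[m];print(len(u),q.min(0),q.max(0)) 
if len(u):
    h=cv2.minEnclosingCircle(u.astype(np.float32));print(h,cast([h[0]],.141,i,T))
E
```

```text
[0.47812374 0.16345741 0.23869418] [ 0.24  0.45 -0.91  1.87  0.41  1.03  0.73] [[-1.     0.    -0.   ]
 [ 0.     1.    -0.001]
 [ 0.    -0.001 -1.   ]]
2805 [0.47632614 0.14945476 0.1320027 ] [0.52571497 0.19957833 0.14375449]
((272.8280334472656, 214.52548217773438), 30.672090530395508) [[0.49922877 0.17435959 0.141     ]]
```

View pics/w3.png

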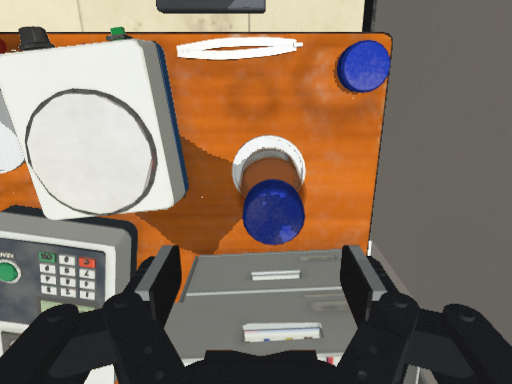

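Cap at (273,214), tray ring behind it, drawer below; cap centre ≈ (0.501, 0.173).

send_rows(motion=[0.1,-0.013,0.0095,0,0,0.1,-0.01,0,0.02,0,0.1,0,0,0.03,0,0.1,0,0,0.03,0,0.1,0,0,0.025,0])

```text
t: 11.25
tool_pos: [0.5011, 0.1726, 0.1325]
ee_rot: [0.001, -3.141, 0.001]
force: [-0.2, -0.5, 0.5]
gripper_width: 0.0767
grip_force: 0.0
```

send_rows(motion=[0.1,0,0,0.015,0,0.1,0,0,0.012,0,0.1,0,0,0,0,0.1,0,0,0,0,0.1,0,0,0,0])

```text
t: 11.75
tool_pos: [0.5019, 0.1739, 0.1078]
ee_rot: [-0.004, 3.14, 0.001]
force: [0.5, 0.4, 0.1]
gripper_width: 0.0767
grip_force: 0.0
```

send_rows(motion=[0.6,0,0,0,0,0.6,0,0,0,0,0.6,0,0,0,0,0.6,0,0,0,0,0.6,0,0,0,0], squeeze=32)

```text
t: 12.25
tool_pos: [0.5018, 0.1739, 0.1075]
ee_rot: [-0.005, 3.141, 0.0]
force: [-0.6, 0.2, 7.8]
gripper_width: 0.0526
grip_force: 32.4
```

send_rows(motion=[0.6,0,0,-0.01,0,0.6,0,0,-0.02,0,0.6,0,0,-0.03,0,0.6,0.01,0,-0.03,0,0.6,0.014,0,-0.02,0])

```text
t: 12.75
tool_pos: [0.4774, 0.174, 0.219]
ee_rot: [-0.005, 3.14, 0.001]
force: [0.0, -0.0, -2.4]
gripper_width: 0.0522
grip_force: 34.6
```

send_rows(motion=[0.6,0.01,-0.01,0,0,0.6,0.01,-0.02,0,0,0.6,0.01,-0.03,0,0,0.6,0,-0.03,0,0,0.6,0,-0.03,0,0])

```text
t: 13.25
tool_pos: [0.4473, 0.0525, 0.2174]
ee_rot: [-0.006, 3.141, -0.001]
force: [0.1, -0.4, -2.1]
gripper_width: 0.0527
grip_force: 34.6
```

send_rows(motion=[0.6,0,-0.03,0,0,0.6,0,-0.03,0,0,0.6,0,-0.03,0,0,0.6,0,-0.03,0,0,0.6,0,-0.03,0,0])

```text
t: 13.75
tool_pos: [0.448, -0.0976, 0.2174]
ee_rot: [-0.005, 3.141, -0.0]
force: [0.0, -0.2, -3.4]
gripper_width: 0.0524
grip_force: 34.6
```

send_rows(motion=[0.6,0,-0.03,0,0,0.6,0,-0.02,0,0,0.6,0,-0.01,0,0,0.6,0,-0.005,0,0,0.6,0,0,0,0])

```text
t: 14.25
tool_pos: [0.4484, -0.1611, 0.2169]
ee_rot: [-0.005, 3.142, 0.0]
force: [-0.2, 1.4, -2.6]
gripper_width: 0.0524
grip_force: 34.6
```

send_rows(motion=[0.6,0,-0.0025,0.01,0,0.6,0,0,0.025,0,0.6,0,0,0.03,0,0.6,0,0,0.02,0,0.6,0,0,0.012,0])

```text
t: 14.75
tool_pos: [0.4478, -0.1627, 0.118]
ee_rot: [0.007, -3.14, -0.002]
force: [0.3, -0.8, -2.3]
gripper_width: 0.0527
grip_force: 34.6
```

send_rows(motion=[0.6,0,0,0.005,0,0.6,0,0,0.003,0,0.6,0,0,0.002,0,0.6,0,0,0,0,0.6,0,0,0,0])

```text
t: 15.25
tool_pos: [0.4487, -0.1641, 0.1103]
ee_rot: [-0.005, 3.141, -0.001]
force: [-0.3, -0.1, -4.0]
gripper_width: 0.0522
grip_force: 34.6
```

send_rows(motion=[0.6,0,0,0.002,0,0.6,0,0,0.001,0,0.6,0,0,0.0,0,0.6,0,0,0,0,0.6,0,0,0,0])

```text
t: 15.75
tool_pos: [0.4489, -0.164, 0.1075]
ee_rot: [-0.005, 3.141, -0.001]
force: [-2.7, -0.0, 12.8]
gripper_width: 0.0521
grip_force: 36.0
```

send_rows(motion=[0.4,0,0,0,0,0.2,0,0,0,0,0.1,0,0,0,0,0.1,0,0,-0.01,0,0.1,0,0,-0.03,0])

```text
t: 16.25
tool_pos: [0.4474, -0.1634, 0.1462]
ee_rot: [0.006, -3.139, -0.003]
force: [0.7, -0.3, 0.4]
gripper_width: 0.0768
grip_force: 0.0
```

send_rows(motion=[0.1,0,0,-0.04,0,0.1,0,0,-0.04,0,0.1,0,-0.02,-0.015,8.5,0.1,0,-0.04,0,0,0.1,0,0,0,8.5])

```text
t: 16.75
tool_pos: [0.4417, -0.228, 0.2426]
ee_rot: [0.464, 3.107, -0.002]
force: [0.1, 0.6, -0.8]
gripper_width: 0.0772
grip_force: 0.0
```

send_rows(motion=[0.1,0,0,0,8.5,0.1,0,0,0,8.5,0.1,0,0,0,8.5,0.1,0,0,0,8.5,0.1,0,0,0,8.5])

```text
t: 17.25
tool_pos: [0.4427, -0.2233, 0.2425]
ee_rot: [1.562, 2.725, 0.001]
force: [0.6, -0.2, 0.2]
gripper_width: 0.0768
grip_force: 0.0
```

```bash
python3 - <<'E'
from h import *
s=state();print(s["tool_pos"],s["qpos"].round(2),R.from_rotvec(s["ee_rot"]).as_matrix().round(3))
im,d=read_camera("wrist");i,T=wfc("wrist",s);P=cloud(d,i,T);save("w4.png",im,1.5);np.savez("w4.npz",im=im,d=d,T=T)
E
```

```text
[ 0.44271849 -0.22327518  0.24249195] [ 0.85  0.36 -0.63  1.9   0.25  0.97  0.63] [[-0.505  0.863  0.   ]
 [ 0.863  0.505  0.   ]
 [-0.     0.    -1.   ]]
```

View pics/w4.png

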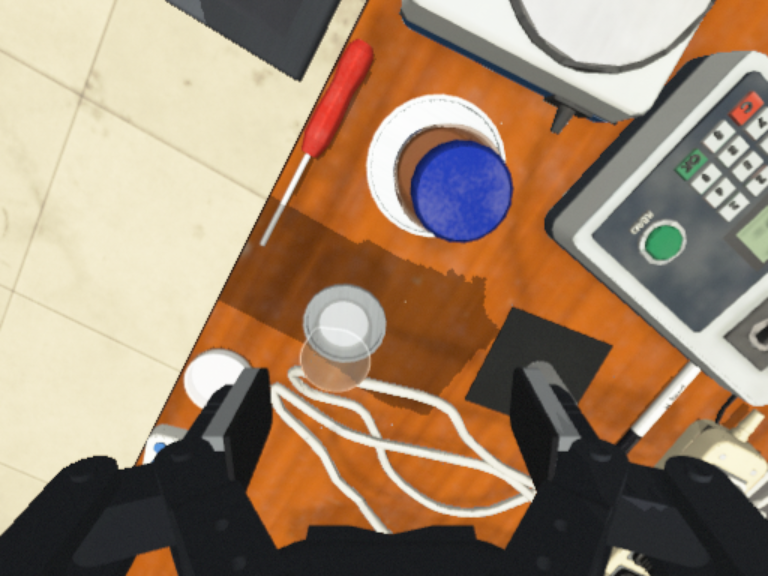

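Amber bottle is in the large tray (cap 462,190; tray 436,166); beaker base at (345,323), rim (335,358), cable just beyond it.

```bash
python3 - <<'E'
from h import *
z=np.load("w4.npz");im,d,T=z["im"],z["d"],z["T"];i=camera_info("wrist");P=cloud(d,i,T)
print("base",cast([(345/1.5,323.5/1.5)],.004,i,T),"rim",cast([(335.5/1.5,358/1.5)],.073,i,T))
print("cap",cast([(462/1.5,190/1.5)],.141,i,T),"trayL",cast([(437/1.5,166/1.5)],.008,i,T))
for p in((293,378),(330,402),(400,385),(440,400),(275,392),(300,405)):
    u,v=int(p[0]/1.5),int(p[1]/1.5);print("cable",P[v,u].round(3),cast([(p[0]/1.5,p[1]/1.5)],.004,i,T).round(3))
E
```

```text
base [[ 0.4502967  -0.31540061  0.004     ]] rim [[ 0.4485243  -0.31370615  0.073     ]]
cap [[ 0.44849343 -0.16157733  0.141     ]] trayL [[ 0.44762127 -0.16082181  0.008     ]]
cable [ 0.433 -0.372  0.029] [[ 0.435 -0.387  0.004]]
cable [ 0.475 -0.387  0.012] [[ 0.476 -0.392  0.004]]
cable [ 0.523 -0.345  0.   ] [[ 0.523 -0.344  0.004]]
cable [ 0.543 -0.316  0.05 ] [[ 0.563 -0.338  0.004]]
cable [ 0.427 -0.404  0.009] [[ 0.428 -0.408  0.004]]
cable [ 0.452 -0.403  0.013] [[ 0.454 -0.409  0.004]]
```

send_rows(motion=[0.1,-0.042,-0.02,0,0,0.1,-0.04,-0.021,0.02,0,0.1,0,0,0.04,0,0.1,0,0,0.04,0,0.1,0,0,0.03,0])

```text
t: 17.8
tool_pos: [0.4487, -0.3147, 0.1101]
ee_rot: [-1.55, -2.731, -0.001]
force: [1.0, -0.1, -0.5]
gripper_width: 0.077
grip_force: 0.0
```

send_rows(motion=[0.1,0,0,0.03,0,0.1,0,0,0.03,0,0.1,0,0,0.018,0,0.1,0,0,0.006,0,0.1,0,0,0,0])

```text
t: 18.3
tool_pos: [0.4493, -0.3147, 0.0278]
ee_rot: [-1.552, -2.731, -0.001]
force: [0.4, 0.3, 0.5]
gripper_width: 0.0766
grip_force: 0.0
```

send_rows(motion=[0.6,0,0,0,0,0.6,0,0,0,0,0.6,0,0,0,0,0.6,0,0,0,0,0.6,0,0,0,0], squeeze=20)

```text
t: 18.8
tool_pos: [0.4499, -0.3154, 0.029]
ee_rot: [1.554, 2.728, -0.0]
force: [-0.8, -0.2, 7.1]
gripper_width: 0.0514
grip_force: 19.5
```

send_rows(motion=[0.6,0,0,-0.01,0,0.6,0,0,-0.03,0,0.6,0,0,-0.04,0,0.6,0,0,-0.045,0,0.6,0,0,-0.045,0])

```text
t: 19.3
tool_pos: [0.449, -0.3145, 0.2006]
ee_rot: [1.553, 2.73, 0.0]
force: [0.4, -0.2, 0.2]
gripper_width: 0.051
grip_force: 21.3
```

send_rows(motion=[0.6,0.009,0.005,-0.01,0,0.6,0.0173,0.0101,0,0,0.6,0.0302,0.0177,0,0,0.6,0.0302,0.0177,0,0,0.6,0.0302,0.0177,0,0])

```text
t: 19.8
tool_pos: [0.4478, -0.1781, 0.2083]
ee_rot: [1.554, 2.73, -0.0]
force: [0.8, 0.6, 0.3]
gripper_width: 0.051
grip_force: 21.3
```

send_rows(motion=[0.6,0.0302,0.0177,0,0,0.6,0.0302,0.0177,0,0,0.6,0.0302,0.0177,0,0,0.6,0.0302,0.0177,0,0,0.6,0.0302,0.0177,0,0])

```text
t: 20.3
tool_pos: [0.4469, -0.0031, 0.2084]
ee_rot: [1.554, 2.73, -0.0]
force: [0.9, -0.5, -0.8]
gripper_width: 0.0509
grip_force: 21.3
```

send_rows(motion=[0.6,0.0302,0.0177,0,0,0.6,0.0302,0.0177,0,0,0.6,0.009,0.005,0,0,0.6,0,0,0,0,0.6,0,0,0,0])

```text
t: 20.8
tool_pos: [0.4466, 0.0748, 0.2079]
ee_rot: [1.555, 2.73, -0.001]
force: [0.6, -0.2, -0.3]
gripper_width: 0.0509
grip_force: 21.3
```

```bash
python3 - <<'E'
from h import *
s=state();print(s["tool_pos"],s["qpos"].round(2))
im,d=read_camera("wrist");i,T=wfc("wrist",s);save("w5.png",im,1.5);np.savez("w5.npz",im=im,d=d,T=T)
im,d=read_camera("top");np.savez("top1.npz",im=im,d=d)
E
```

```text
[0.44655294 0.07482614 0.20790064] [ 0.29  0.35 -0.73  2.03  0.31  0.86 -0.07]
```

View pics/w5.png

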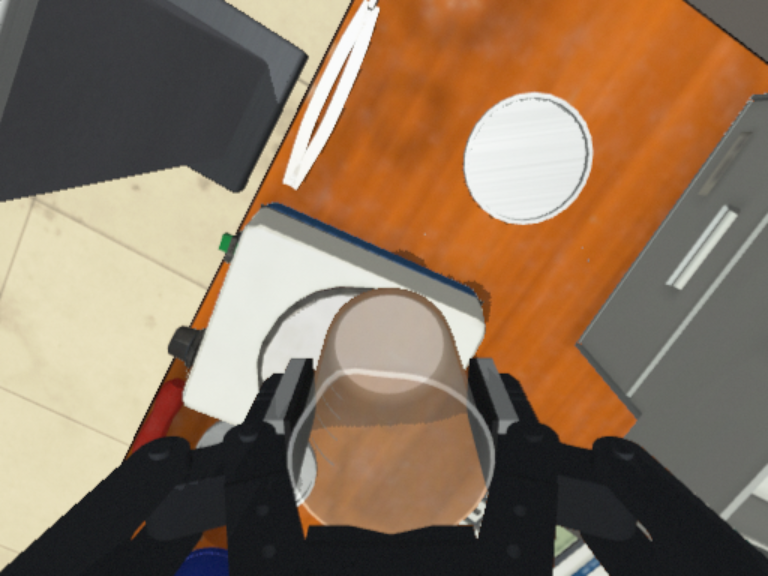

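```bash
python3 - <<'E'
from h import *
z=np.load("w5.npz");im,T=z["im"],z["T"];i=camera_info("wrist")
hsv=cv2.cvtColor(im,cv2.COLOR_RGB2HSV);m=((hsv[...,1]<90)).astype(np.uint8)
k=np.zeros_like(m);cv2.circle(k,(352,105),52,1,-1);m*=k
cn=max(cv2.findContours(m,0,1)[0],key=cv2.contourArea)[:,0]
w=cast(cn,.008,i,T)[:,:2];A=np.c_[2*w,np.ones(len(w))];x=np.linalg.lstsq(A,(w**2).sum(1),rcond=None)[0];print("tray",x[:2],2*np.sqrt(x[2]+x[:2]@x[:2]))
print("beaker base",cast([(388/1.5,341/1.5)],.208-.0255,i,T),"tcp",state()["tool_pos"])
z=np.load("top1.npz");im=z["im"];i,T=wfc("top")
hsv=cv2.cvtColor(im,cv2.COLOR_RGB2HSV);m=((hsv[...,1]<90)).astype(np.uint8)
k=np.zeros_like(m);cv2.circle(k,(143,192),24,1,-1);m*=k
cn=max(cv2.findContours(m,0,1)[0],key=cv2.contourArea)[:,0]
w=cast(cn,.008,i,T)[:,:2];A=np.c_[2*w,np.ones(len(w))];x=np.linalg.lstsq(A,(w**2).sum(1),rcond=None)[0];print("tray top",x[:2],2*np.sqrt(x[2]+x[:2]@x[:2]))
E
```

```text
tray [0.49918884 0.17356276] 0.08956144270132307
beaker base [[0.44450793 0.07552045 0.1825    ]] tcp [0.44671217 0.07439824 0.20783392]
tray top [0.49107699 0.17358465] 0.1256290995317652
```

send_rows(motion=[0.6,0.0144,0.0239,0,0,0.6,0.0144,0.0239,0,0,0.6,0.0144,0.0239,0,0,0.6,0.0145,0.024,0,0,0.6,0,0,0,0])

```text
t: 21.4
tool_pos: [0.5006, 0.1762, 0.2077]
ee_rot: [-1.553, -2.73, -0.003]
force: [-0.4, -0.9, -0.6]
gripper_width: 0.0507
grip_force: 21.3
```

send_rows(motion=[0.6,0,0,0.02,0,0.6,0,0,0.035,0,0.6,0,0,0.035,0,0.6,0,0,0.03,0,0.6,0,0,0.02,0])

```text
t: 21.9
tool_pos: [0.499, 0.1722, 0.0658]
ee_rot: [-1.556, -2.728, 0.003]
force: [1.1, 0.6, -0.6]
gripper_width: 0.0509
grip_force: 21.3
```

send_rows(motion=[0.6,0,0,0.015,0,0.6,0,0,0.01,0,0.6,0,0,0.008,0,0.6,0,0,0.002,0,0.6,0,0,0,0])

```text
t: 22.4
tool_pos: [0.4998, 0.1742, 0.0331]
ee_rot: [1.555, 2.73, 0.0]
force: [0.2, -0.3, -1.1]
gripper_width: 0.051
grip_force: 21.3
```

send_rows(motion=[0.6,0,0,0.002,0,0.6,0,0,0.002,0,0.6,0,0,0,0,0.6,0,0,0,0,0.6,0,0,0,0])

```text
t: 22.9
tool_pos: [0.4998, 0.1743, 0.0291]
ee_rot: [1.554, 2.73, 0.001]
force: [0.4, 0.3, 4.1]
gripper_width: 0.0511
grip_force: 21.4
```

send_rows(motion=[0.4,0,0,0,0,0.2,0,0,0,0,0.1,0,0,0,0,0.1,0,0,0,0,0.1,0,0,-0.02,0])

```text
t: 23.4
tool_pos: [0.4984, 0.1737, 0.0473]
ee_rot: [-1.553, -2.728, 0.004]
force: [-0.3, -0.4, 1.2]
gripper_width: 0.0766
grip_force: 0.0
```

send_rows(motion=[0.1,0,0,-0.04,0,0.1,0,0,-0.05,0,0.1,0,0,-0.05,0,0.1,0,0,-0.05,0,0.1,0.0253,-0.0432,0,0])

```text
t: 23.9
tool_pos: [0.4556, 0.176, 0.2447]
ee_rot: [1.557, 2.722, 0.016]
force: [-1.0, 1.8, -0.5]
gripper_width: 0.077
grip_force: 0.0
```

send_rows(motion=[0.4,-0.0345,-0.0202,0,0,0.4,-0.0345,-0.0202,0,0,0.4,-0.0345,-0.0202,0,0,0.4,-0.0345,-0.0202,0,0,0.4,-0.0345,-0.0202,0,0])

```text
t: 24.4
tool_pos: [0.4504, -0.0276, 0.2389]
ee_rot: [1.554, 2.73, -0.0]
force: [0.7, 0.5, -0.4]
gripper_width: 0.0515
grip_force: 0.0
```

send_rows(motion=[0.4,-0.0345,-0.0202,0,0,0.4,-0.0345,-0.0202,0,0,0.4,-0.0345,-0.0202,0,0,0.4,0,0,0,0,0.4,0,0,0,0])

```text
t: 24.9
tool_pos: [0.4511, -0.1465, 0.2386]
ee_rot: [-1.557, -2.728, -0.0]
force: [0.0, 1.5, -0.1]
gripper_width: 0.0515
grip_force: 0.0
```

```bash
python3 - <<'E'
from h import *
s=state();print(s["tool_pos"],s["qpos"].round(2))
im,d=read_camera("top");np.savez("top2.npz",im=im,d=d);i,T=wfc("top");P=cloud(d,i,T).reshape(-1,3);save("top2.png",im)
for n,c in(("beaker",(.5,.173)),("dropper",(.6245,-.27)),("amber",(.448,-.163))):
    q=P[(np.hypot(P[:,0]-c[0],P[:,1]-c[1])<.045)&(P[:,2]>.02)&(P[:,2]<.15)]
    print(n,len(q),q.min(0).round(3),q.max(0).round(3)) if len(q) else print(n,0)
E
```

```text
[ 0.45113922 -0.14648192  0.23863033] [ 0.72  0.33 -0.65  1.95  0.25  0.94  0.48]
beaker 243 [0.476 0.147 0.02 ] [0.527 0.201 0.074]
dropper 114 [ 0.612 -0.284  0.021] [ 0.641 -0.255  0.102]
amber 0
```

View pics/top2.png

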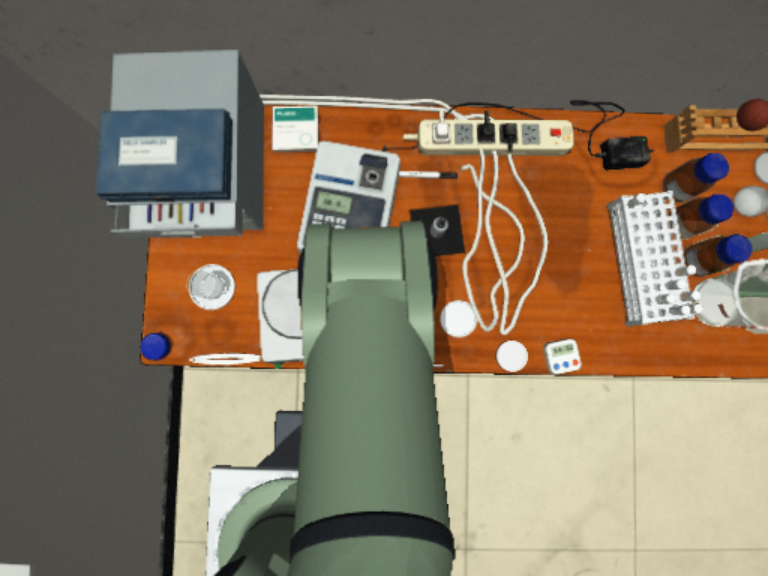

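Top view: beaker centred in the medium tray (211,287), dropper upright on mat (439,227), small tray free (459,318). Fetching the dropper.

send_rows(motion=[0.4,-0.0389,0.0175,0,0,0.4,-0.0389,0.0175,0,0,0.4,-0.0389,0.0175,0,0,0.4,-0.0389,0.0176,0,0,0.4,-0.0388,0.0176,0,0])

```text
t: 25.45
tool_pos: [0.6277, -0.2678, 0.2388]
ee_rot: [-1.552, -2.731, -0.0]
force: [0.6, 0.8, 0.7]
gripper_width: 0.0514
grip_force: 0.0
```

send_rows(motion=[0.4,0,0,0,0,0.4,0,0,0.03,0,0.4,0,0,0.04,0,0.4,0,0,0.02,0,0.4,0,0,0,0])

```text
t: 25.95
tool_pos: [0.6248, -0.2664, 0.1461]
ee_rot: [-1.55, -2.728, 0.0]
force: [-0.8, 0.0, -0.2]
gripper_width: 0.0513
grip_force: 0.0
```

send_rows(motion=[0.4,-0.0031,-0.0018,0,0,0.4,0,0,0.035,0,0.4,0,0,0.035,0,0.4,0,0,0.025,0,0.4,0,0,0.013,0])

```text
t: 26.45
tool_pos: [0.6262, -0.2718, 0.0405]
ee_rot: [1.554, 2.73, 0.0]
force: [1.1, -0.7, 0.5]
gripper_width: 0.0509
grip_force: 0.0
```

send_rows(motion=[0.8,0,0,0,0,0.8,0,0,0,0,0.8,0,0,0,0,0.8,0,0,0,0,0.8,0,0,0,0], squeeze=20)

```text
t: 26.95
tool_pos: [0.6267, -0.2723, 0.042]
ee_rot: [1.554, 2.728, 0.0]
force: [-1.0, -0.4, 7.4]
gripper_width: 0.0285
grip_force: 23.9
```

send_rows(motion=[0.8,0,0,-0.02,0,0.8,0,0,-0.04,0,0.8,0,0,-0.04,0,0.8,0.003,-0.01,0,0,0.8,0.006,-0.02,0,0])

```text
t: 27.45
tool_pos: [0.5967, -0.279, 0.1422]
ee_rot: [1.552, 2.728, 0.001]
force: [-0.7, -0.7, -1.2]
gripper_width: 0.0285
grip_force: 23.3
```

send_rows(motion=[0.8,0.012,-0.04,0,0,0.8,0.012,-0.04,0,0,0.8,0.012,-0.04,0,0,0.8,0.008,-0.0246,0,0,0.8,0,0,0,0])

```text
t: 27.95
tool_pos: [0.4452, -0.3173, 0.141]
ee_rot: [-1.559, -2.726, 0.003]
force: [-0.0, -0.4, -1.7]
gripper_width: 0.0286
grip_force: 23.2
```

send_rows(motion=[0.8,0,0,0,0,0.8,0,0,0.02,0,0.8,0,0,0.03,0,0.8,0,0,0.02,0,0.8,0,0,0,0])

```text
t: 28.45
tool_pos: [0.4487, -0.3141, 0.0687]
ee_rot: [-1.551, -2.728, -0.001]
force: [0.4, 0.2, 0.3]
gripper_width: 0.0285
grip_force: 23.2
```

send_rows(motion=[0.8,0,0,0.01,0,0.8,0,0,0.008,0,0.8,0,0,0.004,0,0.8,0,0,0.002,0,0.8,0,0,0,0])

```text
t: 28.95
tool_pos: [0.449, -0.3155, 0.0469]
ee_rot: [1.555, 2.73, -0.0]
force: [-0.2, 0.6, -1.0]
gripper_width: 0.0286
grip_force: 23.2
```

send_rows(motion=[0.8,0,0,0.002,0,0.8,0,0,0,0,0.8,0,0,0,0,0.8,0,0,0,0,0.8,0,0,0,0])

```text
t: 29.45
tool_pos: [0.4489, -0.3155, 0.0449]
ee_rot: [1.555, 2.73, 0.0]
force: [-0.1, 0.1, -0.2]
gripper_width: 0.0286
grip_force: 23.2
```

send_rows(motion=[0.8,0,0,0.002,0,0.8,0,0,0.0015,0,0.8,0,0,0,0,0.8,0,0,0,0,0.8,0,0,0,0])

```text
t: 29.95
tool_pos: [0.4488, -0.3158, 0.0416]
ee_rot: [1.555, 2.729, -0.001]
force: [-3.2, -0.5, 10.0]
gripper_width: 0.0288
grip_force: 24.2
```

send_rows(motion=[0.6,0,0,0,0,0.5,0,0,0,0,0.4,0,0,0,0,0.4,0,0,0,0,0.4,0,0,-0.02,0])

```text
t: 30.45
tool_pos: [0.4478, -0.3148, 0.0598]
ee_rot: [-1.553, -2.727, -0.001]
force: [-0.1, 0.3, -0.2]
gripper_width: 0.0508
grip_force: 0.0
```

send_rows(motion=[0.4,0,0,-0.04,0,0.4,0,0,-0.05,0,0.4,0,0,-0.05,0,0.4,0,0,-0.04,0,0.4,-0.024,-0.037,0,0])

```text
t: 30.95
tool_pos: [0.4338, -0.3521, 0.2471]
ee_rot: [1.541, 2.728, 0.001]
force: [1.4, -1.4, -0.1]
gripper_width: 0.0515
grip_force: 0.0
```

send_rows(motion=[0.4,-0.024,-0.037,0,0,0.4,-0.024,-0.037,0,0,0.4,-0.024,-0.037,0,0,0.4,-0.024,-0.037,0,0,0.4,0,0,0,0])

```text
t: 31.45
tool_pos: [0.3466, -0.5181, 0.2404]
ee_rot: [-1.564, -2.723, 0.003]
force: [0.3, 1.5, 0.3]
gripper_width: 0.0515
grip_force: 0.0
```

```bash
python3 - <<'E'
from h import *
s=state();print(s["t"],s["tool_pos"],s["force"])
im,d=read_camera("top");i,T=wfc("top");P=cloud(d,i,T).reshape(-1,3);save("top3.png",im)
for n,c in(("beaker",(.5,.173)),("dropper",(.449,-.315)),("amber",(.448,-.163))):
    q=P[(np.hypot(P[:,0]-c[0],P[:,1]-c[1])<.045)&(P[:,2]>.02)&(P[:,2]<.15)]
    print(n,len(q),q.min(0).round(3),q.max(0).round(3)) if len(q) else print(n,0)
E
```

```text
31.45 [ 0.34657156 -0.51813116  0.24038108] [0.27757767 1.48707288 0.30179435]
beaker 238 [0.476 0.148 0.02 ] [0.527 0.201 0.074]
dropper 170 [ 0.433 -0.358  0.021] [ 0.491 -0.298  0.102]
amber 519 [ 0.416 -0.196  0.031] [ 0.484 -0.13   0.144]
```

View pics/top3.png

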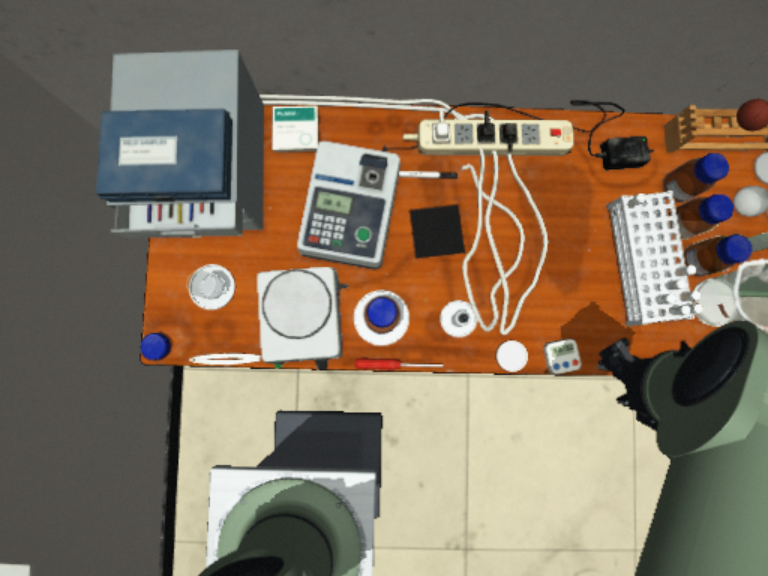

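All three vessels stand in the middle of their own trays: amber (382,315), beaker (211,287), dropper (459,318). The timer (563,356) and the petri dish (512,356) are where they were.

send_rows(motion=[0.4,0,0,0,0,0.4,0,0,0,0,0.4,0,0,0,0,0.4,0,0,0,0,0.4,0,0,0,0])

```text
t: 32.0
tool_pos: [0.3512, -0.5128, 0.2414]
ee_rot: [1.554, 2.73, -0.0]
force: [0.1, -0.9, 0.2]
gripper_width: 0.051
grip_force: 0.0
```

```bash
python3 -c "
from workcell import *
print(sign_off())"
```

```text
the job is handed in; nothing more can be done
None
```

The job is handed in at about 32 s, with no verdict returned: the last top view shows the amber bottle, beaker and dropper upright in the middle of the large, medium and small trays, the gripper clear, and the timer and petri dish where they started.

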